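Stack up the drafting-desk trays

ROBOT

A 6-joint arm with a two-finger parallel gripper is mounted at the origin on the work surface. World frame = base frame: x ahead of the robot, y to its left, z up, the work surface at z = 0. Lengths are in m, angles in rad, forces in N, time in s.
With the tool pointing down it reaches from about 0.375 to 0.9 m from the base axis. Payload 3.1 kg.
Tool frame: the origin (TCP) lies on the centre line of the jaws, within the pads' length; the fingertips stand 25 mm ahead of it and the grasp point (between the pads) lies 6 mm ahead of it (manip.tips_ahead is the distance from the TCP to the fingertips, in m); z points along the fingers, y is the direction in which the jaws open and shut (so a half turn about z gives the same grasp; the last joint's range is limited). The gripper opens to 85 mm and grips with 20 to 120 N. Pads are 22 mm wide; open, the fingers measure 114 mm over their backs; the gripper's body (76 mm by 85 mm) begins 54 mm behind the grasp point. The pads swing forward as they close: fully open they stand 13 mm farther back than shut.
Start: joints at [-1.405, 0.527, 1.433, -0, 1.181, -0.178], TCP at [0.211, -0.588, 0.256] pointing down, gripper open.
Joint ranges: [-3.08, 3.08], [-0.75, 2.2], [0.22, 2.44], [-1.43, 4.57], [0, 2.65], [-2.85, 2.85]. Speed limits (rad/s): [2.79, 2.79, 3.14, 3.14, 3.14, 3.14].

INTERFACE

Orientations are given as a unit quaternion [x, y, z, w].
In Python, from station import manip gives the robot as it stands.
- The arm moves only by the tool play_rows, never from a script. Its argument "steps" is a list that holds one entry, the list of rows, each a list of 6 numbers: the shift along the tool's x, y, z in m, then the turn, a rotation vector about the tool's x, y, z in degrees. In form: [[[x, y, z, rx, ry, rz], ...]]. A call has 1 to 10 rows; each row shifts and turns the commanded pose from where the row before left it, along the tool's axes as they then stand; what a row does not reach is not made up. A row lasts 1/8 s, in which the tool goes at most 62.5 mm and 10.7 degrees, less where a joint would pass 70% of its speed; a pose out of reach is approached as far as the arm can. A call is refused whole if a number of a shift passes 0.0625 or a number of a turn 10.7, either way. A call with a gripper value outside its range is refused whole. "fingers" is the opening, from 0 (shut) to 1 (fully open), set as the call begins (left out, the last holds). The fingers move at their own pace and stop on an object; "squeeze" is the grip in N (left out, the last holds). Time passes only in rows, so rows that do not move let the fingers close. It gives the time, the measured TCP pose, the force and the opening at its end, in the units of the state.
- manip.sense(): the state, without advancing time (a new reading comes with each control period).
- manip.snapshot(name): name is "scene" or "top"; returns a dict with "img" (400x640x3 uint8, red, green, blue), "K" (3x3 intrinsics, pixels), "k1" (the pictures are not rectified: a ray, as slopes to the right and down, at radius r is drawn at 1 + k1 r^2 times it, then the intrinsics apply), "world_from_camera" (4x4, takes a point from camera to world coordinates). Camera axes: x right, y down, z forward; pixel columns grow to the right and rows downward; lengths in m; the calibration is good to about 2 mm. A picture is of the moment at which its call begins. There is no depth.
- manip.sign_off(): hands the job in, once; it reports no verdict.
Trained networks look in a picture, given as the dict that the camera call returned (one of the last four; its "shot" number tells which), for a name from the list of things; names that differ only in an ending like _2 or _b are one class to them, and where a whole thing is asked for, a point or a joint stands for the part that bears it (a point fixed in the world has none). Each returns a list of dicts, best first, with "score" (0 to 1); they miss things now and then, are a little off and sometimes report something else, mostly with a low value. They report only what shows in the picture. A call takes as long as a camera call. They do not tell look-alikes from the thing itself.
- manip.regions_of(label, picture): "pixels" (400x640 bool, what is visible of it) and "rect" ([left, top, right, bottom] in pixels, round what is visible of it).
- manip.pinpoint(label, picture): "point" ([column, row] in pixels: a listed point, or the origin of a listed thing).
The state is a dict: "t": time; "q": joint angles; "qd": joint speeds; "tau": joint torques, N m; "tcp_pos": TCP position; "tool_rot": TCP orientation; "force": force on the tool from outside, world axes, zero at the start; "ft_torque": the same for the moment, N m; "finger_gap": opening from 0.0 (shut) to 1.0 (fully open).
Only numpy, scipy, OpenCV 4.12 (cv2) and the standard library are available. Lean on these libraries where they do the work, as an engineer would, in place of code of your own. Each camera call takes 0.05 s, during which the arm holds its last target.

TASK

Tidy the desk trays: on the dark grey stand stack the blue tray of pen nibs at the bottom, the yellow tray of erasers on it and the red cover with the black grip on top, and put the green tray of brass fittings by itself on the brown wooden stand. Each must sit level with its foot fully down in the stand or tray below, let go of at the end. Leave the mug, the ink bottle and the roll of black tape standing where they are.

Things in the scene. Friction and masses are not known exactly. Their poses are not given: they have to be found in the camera images.
- tray_blue: Loose open blue tray with steel pen nibs. 92 (own x) x 56 (own y) x 36 mm tall: foot block 74 x 38 mm at z 0-6 mm, body with 4 mm walls at z 6-36, mouth 84 x 48, contents 8 mm or more below the rim. Origin: centre of the foot's underside. About 0.1 kg. Lift by the long sides, fingertips above z 6. A tray's or cover's foot drops into its mouth with 5 mm play all round; upper origin then 30 mm above this one.
- tray_yellow: Loose open yellow tray with erasers. 92 (own x) x 56 (own y) x 36 mm tall: foot block 74 x 38 mm at z 0-6 mm, body with 4 mm walls at z 6-36, mouth 84 x 48, contents 8 mm or more below the rim. Origin: centre of the foot's underside. About 0.1 kg. Lift by the long sides, fingertips above z 6. A tray's or cover's foot drops into its mouth with 5 mm play all round; upper origin then 30 mm above this one.
- tray_green: Loose open green tray with brass cylinders. 92 (own x) x 56 (own y) x 36 mm tall: foot block 74 x 38 mm at z 0-6 mm, body with 4 mm walls at z 6-36, mouth 84 x 48, contents 8 mm or more below the rim. Origin: centre of the foot's underside. About 0.1 kg. Lift by the long sides, fingertips above z 6. A tray's or cover's foot drops into its mouth with 5 mm play all round; upper origin then 30 mm above this one.
- cover: Loose red cover: plate 92 (own x) x 56 (own y) mm at z 6-12 mm, below it a foot block 74 x 38 mm at z 0-6, on top a black grip bar 56 (x) x 16 (y) mm at z 12-40. Origin: centre of the foot's underside, z up. About 0.08 kg. Pinch it across the 16 mm bar. Its foot drops into a tray's mouth, the plate on the rim, its origin then 30 mm above the tray's.
- stand_grey: Dark grey metal stand fixed to the desk, 112 (own x) x 76 (own y) x 14 mm tall, with a recess 84 x 48 mm, 8 mm deep, in its top. Origin: centre of the underside, z up. A tray's foot drops into the recess with 5 mm play all round; the tray then rests on the stand's top, its origin 8 mm above the stand's.
- stand_wood: Brown wooden stand fixed to the desk, 112 (own x) x 76 (own y) x 14 mm tall, with a recess 84 x 48 mm, 8 mm deep, in its top. Origin: centre of the underside, z up. A tray's foot drops into the recess with 5 mm play all round; the tray then rests on the stand's top, its origin 8 mm above the stand's.
- mug: White mug with a handle, 76 mm across, 85 mm tall, loose bystander: do not shift or tip it. Origin: centre of its underside; the handle points along own +y.
- ink: Small upright ink bottle with a black cap, 32 mm across, 60 mm tall, loose bystander: do not shift or tip it. Origin: centre of its underside.
- tape: Roll of black tape lying flat, 62 mm across, 19 mm tall, loose bystander: do not shift it. Origin: centre of its underside.
Not all that is in view belongs to the job. What is meant by the tray_green is not pink, and is the smaller of those in its own colour.

How it is judged:
At the end, for the whole second after the job is handed in: Blue tray in the grey stand, yellow in blue, cover in yellow, green tray in the wooden stand: each within 10 mm of the centre of its support, seated height within 3 mm, level within 0.06 rad, turned with it (either way round) within 0.2 rad, at rest (horizontal distance between tray_blue and stand_grey below 0.01 m and z of tray_blue in the frame of stand_grey between 0.005 and 0.011 m and angle between each of tray_blue, tray_yellow, cover, tray_green's own z axis and vertical below 0.06 rad and angle between the x axis of tray_blue and the x axis of stand_grey, either way round below 0.2 rad and linear speed of each of tray_blue, tray_yellow, cover, tray_green below 0.01 m/s and angular speed of each of tray_blue, tray_yellow, cover, tray_green below 0.1 rad/s and horizontal distance between tray_yellow and tray_blue below 0.01 m and z of tray_yellow in the frame of tray_blue between 0.027 and 0.033 m and angle between the x axis of tray_yellow and the x axis of tray_blue, either way round below 0.2 rad and horizontal distance between cover and tray_yellow below 0.01 m and z of cover in the frame of tray_yellow between 0.027 and 0.033 m and angle between the x axis of cover and the x axis of tray_yellow, either way round below 0.2 rad and horizontal distance between tray_green and stand_wood below 0.01 m and z of tray_green in the frame of stand_wood between 0.005 and 0.011 m and angle between the x axis of tray_green and the x axis of stand_wood, either way round below 0.2 rad); the robot touches nothing.
It fails at once if the mug is shifted by more than 30 mm or tipped (distance of mug from where it was at the start of the episode above 0.03 m or angle between mug's own z axis and vertical above 0.35 rad).
It fails at once if the ink bottle is shifted by more than 30 mm or tipped (distance of ink from where it was at the start of the episode above 0.03 m or angle between ink's own z axis and vertical above 0.35 rad).
It fails at once if the roll of tape is shifted by more than 30 mm or tipped (distance of tape from where it was at the start of the episode above 0.03 m or angle between tape's own z axis and vertical above 0.35 rad).
It also fails if it takes over 109 s, if anything falls off the work surface, if the arm or the gripper's body presses on something with over 40 N, if the wrist force passes 120 N, or if a joint passes its speed limit or range.

## Working session

There is one attempt and no reset: what is moved stays moved. The work goes in short steps, Python scripts to look and compute and a tool call to move; the robot and the scene stay as the last step left them, time stands still between calls to the robot, and variables do not carry over. Pictures are saved under pics/ and viewed, and the job is handed in when it is done.

Besides the shell and the picture viewer there is one more tool, called as a command line: name --argument value ..., lists and objects as JSON in quotes. play_rows: Moves the arm, as the interface text tells. Its arguments: {"type":"object","properties":{"steps":{"type":"array"},"fingers":{"type":"number"},"squeeze":{"type":"number"}},"required":["steps"]}

```bash
mkdir -p pics; ls
python3 - <<'E'
from station import manip
import cv2
s=manip.sense(); print(s)
for n in("scene","top"):
    p=manip.snapshot(n); cv2.imwrite(f"pics/{n}0.png",p["img"][:,:,::-1]); print(n,p["K"],p["k1"],p["world_from_camera"],p["shot"])
    for l in["tray_blue","tray_yellow","tray_green","cover","stand_grey","stand_wood","mug","ink","tape"]:
        print(l,[(r["rect"],round(r["score"],2)) for r in manip.regions_of(l,p)],[(r["point"],round(r["score"],2)) for r in manip.pinpoint(l,p)])
E
```

```text
pics
{'t': 0.0, 'q': array([-1.40450841e+00,  5.28480478e-01,  1.43394887e+00,  2.18867595e-05,
        1.18141028e+00, -1.78507660e-01]), 'qd': array([ 7.71438007e-04,  1.03117743e-03, -7.45609814e-05,  5.17905999e-04,
        1.23062679e-03,  8.45888093e-04]), 'tau': array([ 1.69234554e-03, -4.42347801e+01, -1.78023165e+01, -2.28951385e-04,
        8.41343834e-03,  2.55350834e-06]), 'tcp_pos': array([ 0.21116531, -0.58751484,  0.25530997]), 'tool_rot': array([ 9.85176363e-01,  1.71540874e-01,  1.69836351e-05, -1.12340388e-03]), 'force': array([-0.82370418, -0.91673725, -0.3152841 ]), 'ft_torque': array([0.02592069, 0.03154756, 0.00096783]), 'finger_gap': 1.0007256900906998}
scene [[428.18291546   0.         325.02973448]
 [  0.         428.18291546 202.08482335]
 [  0.           0.           1.        ]] 0.015712064345277135 [[-0.14653042  0.51908983 -0.84206567  1.37256695]
 [ 0.98887182  0.09899693 -0.11105013  0.10514992]
 [ 0.02571692 -0.84896723 -0.52781937  0.60267316]
 [ 0.          0.          0.          1.        ]] 1
tray_blue [([174.0, 187.1, 202.9, 217.5], 0.78)] [([18
[... 1478 characters left out ...]
01.2], 0.28)] [([457.3, 182.6], 0.64)]
tray_yellow [([383.7, 186.3, 405.0, 223.8], 0.73)] [([393.0, 204.9], 0.82)]
tray_green [([267.1, 122.2, 296.0, 163.4], 0.95), ([183.9, 101.7, 214.5, 142.0], 0.72), ([202.2, 253.4, 257.6, 307.0], 0.63)] [([234.2, 281.0], 0.76), ([202.2, 124.2], 0.72)]
cover [([185.8, 166.1, 207.8, 201.8], 0.93)] [([200.3, 183.7], 0.85)]
stand_grey [([356.7, 116.0, 396.6, 158.7], 0.62)] [([371.1, 138.9], 0.84)]
stand_wood [] [([257.5, 208.8], 0.88)]
mug [([314.1, 178.6, 346.4, 218.4], 0.72)] [([333.4, 202.7], 0.93), ([395.2, 206.2], 0.3)]
ink [([230.4, 138.6, 242.9, 151.1], 0.59)] [([239.4, 146.2], 0.56)]
tape [([417.4, 139.1, 437.7, 162.6], 0.59)] [([426.7, 148.4], 0.6)]
```

Run:
```python
import cv2
a=cv2.imread("pics/scene0.png");b=cv2.imread("pics/top0.png")
cv2.imwrite("pics/s0c.png",cv2.resize(a[130:320,150:550],None,fx=2,fy=2,interpolation=3))
cv2.imwrite("pics/t0c.png",cv2.resize(b[80:320,160:500],None,fx=2.3,fy=2.3,interpolation=3))
```

```text
(no output)
```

View pics/s0c.png

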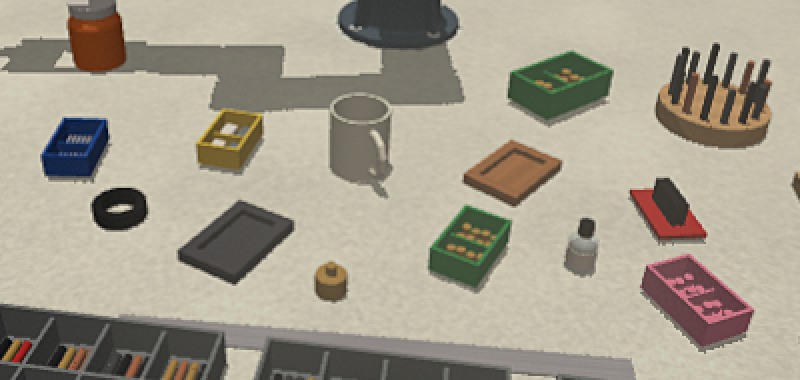

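View pics/t0c.png

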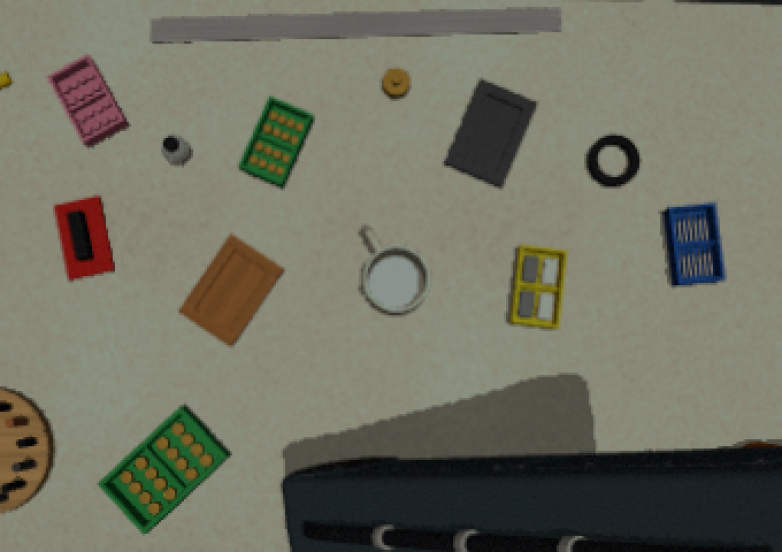

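Candidates in the top image: for the green tray there is the small green one (281,142), the large green one (232,280) and the pink one (199,122), so I choose the small green at (281,142). The blue tray (462,185), yellow tray (394,205), cover (197,183), grey stand (374,138) and wooden stand (260,206) are each unique. Next I'll fit poses using both views.

```bash
cat > h.py <<'E'
import numpy as np,cv2
from scipy.optimize import minimize
from scipy.spatial.transform import Rotation as R
S=4
def proj(p,P):
    T=np.linalg.inv(p["world_from_camera"]); c=P@T[:3,:3].T+T[:3,3]
    s=c[:,:2]/c[:,2:]; s=s*(1+p["k1"]*(s**2).sum(1,keepdims=True))
    return s@np.diag([p["K"][0,0],p["K"][1,1]])+p["K"][:2,2]
def ray(p,uv,z):
    s=(np.array(uv,float)-p["K"][:2,2])/p["K"][0,0]; u=s.copy()
    for _ in range(10): u=s/(1+p["k1"]*(u@u))
    W=p["world_from_camera"]; d=W[:3,:3]@np.array([u[0],u[1],1]); o=W[:3,3]
    return o+d*(z-o[2])/d[2]
def box(lx,ly,z0,z1): return np.array([[a*lx/2,b*ly/2,z] for a in(-1,1) for b in(-1,1) for z in(z0,z1)])
TRAY=[np.vstack([box(.092,.056,.006,.036)]),np.vstack([box(.092,.056,.006,.006),box(.074,.038,0,0)])]
SH={"tray":TRAY,"stand":[box(.112,.076,0,.014)],"cover":[np.vstack([box(.092,.056,.006,.012)]),box(.056,.016,.012,.040)]}
def sil(p,parts,x,y,yaw,z=0,roi=None):
    c,s=np.cos(yaw),np.sin(yaw); M=np.array([[c,-s,0],[s,c,0],[0,0,1]])
    l,t,r,b=roi; im=np.zeros(((b-t)*S,(r-l)*S),np.uint8)
    for P in parts:
        uv=(proj(p,P@M.T+[x,y,z])-[l,t]+.5)*S-.5
        h=cv2.convexHull((uv*16).astype(np.int32).reshape(-1,1,2))
        cv2.fillConvexPoly(im,h,255,shift=4)
    return cv2.resize(im,None,fx=1/S,fy=1/S,interpolation=cv2.INTER_AREA)/255.
def fit(views,kind,x0,z=0,yaws=None):
    # views: list of (p,mask)
    V=[]
    for p,m in views:
        ys,xs=np.where(m); roi=(max(xs.min()-12,0),max(ys.min()-12,0),min(xs.max()+13,640),min(ys.max()+13,400))
        V.append((p,m[roi[1]:roi[3],roi[0]:roi[2]].astype(float),roi))
    def cost(v):
        return sum(np.abs(sil(p,SH[kind],v[0]/100,v[1]/100,v[2]/ .1*.1,z,roi)-m).sum()/m.sum() for p,m,roi in V)
    best=None
    for a in (yaws if yaws is not None else np.arange(0,np.pi,np.pi/8)):
        r=minimize(cost,[x0[0]*100,x0[1]*100,a],method="Nelder-Mead",options=dict(initial_simplex=[[x0[0]*100,x0[1]*100,a],[x0[0]*100+.8,x0[1]*100,a],[x0[0]*100,x0[1]*100+.8,a],[x0[0]*100,x0[1]*100,a+.25]],xatol=1e-3,fatol=1e-4))
        if best is None or r.fun<best.fun: best=r
    return best.x[0]/100,best.x[1]/100,(best.x[2]+np.pi/2)%np.pi-np.pi/2,best.fun
def cmask(p,uv,kind_fn,rad=40):
    m=np.zeros(p["img"].shape[:2],np.uint8); u,v=map(int,uv)
    hsv=cv2.cvtColor(p["img"],cv2.COLOR_RGB2HSV); k=kind_fn(hsv.astype(int))
    m[v-rad:v+rad,u-rad:u+rad]=k[v-rad:v+rad,u-rad:u+rad]
    m=cv2.morphologyEx(m,cv2.MORPH_CLOSE,np.ones((9,9)))
    m=cv2.morphologyEx(m,cv2.MORPH_OPEN,np.ones((3,3)))
    n,L,st,c=cv2.connectedComponentsWithStats(m)
    if n<2: return m>0
    i=1+np.argmax(st[1:,4]); return L==i
E
python3 - <<'E'
from h import *
from station import manip
ps={n:manip.snapshot(n) for n in("scene","top")}
tg={"tray_blue":("tray",(189,203),(462,184)),"tray_yellow":("tray",(266,200),(394,205)),"tray_green":("tray",(385,252),(281,142)),
"cover":("cover",(481,236),(197,183)),"stand_grey":("stand",(267,252),(374,138)),"stand_wood":("stand",(406,219),(260,206)),
}
fns={"tray_blue":lambda h:(h[...,0]>100)&(h[...,0]<130)&(h[...,1]>120),"tray_yellow":lambda h:(h[...,0]>17)&(h[...,0]<33)&(h[...,1]>130),
"tray_green":lambda h:(h[...,0]>50)&(h[...,0]<85)&(h[...,1]>90),"cover":lambda h:((h[...,0]<8)|(h[...,0]>172))&(h[...,1]>120)|(h[...,2]<60),
"stand_grey":lambda h:(h[...,2]<85),"stand_wood":lambda h:(h[...,0]>3)&(h[...,0]<18)&(h[...,1]>85)}
viz={n:cv2.resize(p["img"][:,:,::-1],None,fx=2,fy=2,interpolation=3) for n,p in ps.items()}
for k,(kind,us,ut) in tg.items():
    out=[]
    ms={}
    for n,u in(("scene",us),("top",ut)):
        p=ps[n]; m=cmask(p,u,fns[k],26 if k!="stand_grey" else 34)
        ms[n]=m
        nn=[r for r in manip.regions_of(k,p) if r["pixels"][u[1]-3:u[1]+4,u[0]-3:u[0]+4].any()]
        if nn: print(k,n,"col",m.sum(),"net",nn[0]["pixels"].sum())
        else: print(k,n,"col",m.sum(),"no net")
        cs,_=cv2.findContours(cv2.resize(m.astype(np.uint8),None,fx=2,fy=2,interpolation=0),0,2); cv2.drawContours(viz[n],cs,-1,(0,0,255),1)
    x0=ray(ps["top"],ut,.015)[:2]
    for vs in(["top"],["scene"],["scene","top"]):
        r=fit([(ps[n],ms[n]) for n in vs],kind,x0); print("   ",vs,np.round(r,4))
    c,s=np.cos(r[2]),np.sin(r[2]);M=np.array([[c,-s,0],[s,c,0],[0,0,1]])
    for n in ps:
        for P in SH[kind]:
            uv=proj(ps[n],P@M.T+[r[0],r[1],0])*2+.5
            cv2.polylines(viz[n],[cv2.convexHull(uv.astype(np.int32).reshape(-1,1,2))],True,(255,255,0),1)
for l,us,ut in(("mug",(330,198),(333,202)),("ink",(440,260),(237,144)),("tape",(210,237),(427,150))):
    print(l,[np.round(ray(ps["top"],q["point"],0),3) for q in manip.pinpoint(l,ps["top"])],[np.round(ray(ps["scene"],q["point"],0),3) for q in manip.pinpoint(l,ps["scene"])])
cv2.imwrite("pics/vs.png",viz["scene"][300:600,320:1060]);cv2.imwrite("pics/vt.png",viz["top"][180:640,330:1000])
E
```

```text
tray_blue scene col 739 net 806
tray_blue top col 750 net 805
    ['top'] [ 0.5119 -0.3572  0.1377  0.0905]
    ['scene'] [ 0.5107 -0.3576  0.1861  0.077 ]
    ['scene', 'top'] [ 0.5119 -0.3571  0.1829  0.1747]
tray_yellow scene col 687 net 764
tray_yellow top col 731 net 759
    ['top'] [ 0.4568 -0.1721 -0.0993  0.0669]
    ['scene'] [ 0.4555 -0.1733 -0.0531  0.0785]
    ['scene', 'top'] [ 0.4564 -0.1723 -0.0757  0.1586]
tray_green scene col 341 net 1051
tray_green top col 717 net 743
    ['top'] [ 0.6235  0.1414 -0.3779  0.0916]
    ['scene'] [ 0.6801  0.1289 -0.0569  1.4848]
    ['scene', 'top'] [ 0.6217  0.1391 -0.2956  2.3078]
cover scene col 629 net 656
cover top col 678 net 714
    ['top'] [0.5049 0.3691 0.2356 0.0515]
    ['scene'] [0.5036 0.3699 0.2017 0.113 ]
    ['scene', 'top'] [0.5046 0.3693 0.2379 0.1788]
stand_grey scene col 1289 net 1409
stand_grey top col 1091 net 1038
    ['top'] [ 0.6426 -0.1146 -0.3838  0.0493]
    ['scene'] [ 0.6436 -0.1148 -0.3536  0.0763]
    ['scene', 'top'] [ 0.6426 -0.1146 -0.3824  0.1264]
stand_wood scene col 899 net 974
stand_wood top col 1141 net 1251
    ['top'] [ 0.4458  0.1908 -0.5699  0.0413]
    ['scene'] [ 0.4454  0.1905 -0.55    0.0718]
    ['scene', 'top'] [ 0.4458  0.1906 -0.5574  0.114 ]
mug [array([ 0.465, -0.003,  0.   ])] [array([ 0.466, -0.001,  0.   ])]
ink [array([0.613, 0.256, 0.   ])] [array([0.61 , 0.263, 0.   ])]
tape [array([ 0.613, -0.264,  0.   ])] [array([ 0.619, -0.265,  0.   ]), array([0.608, 0.262, 0.   ])]
```

View pics/vs.png

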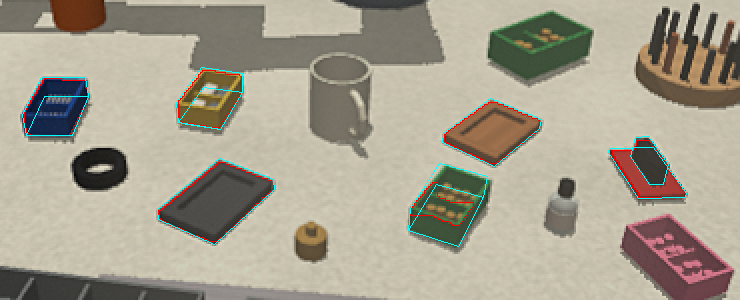

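View pics/vt.png

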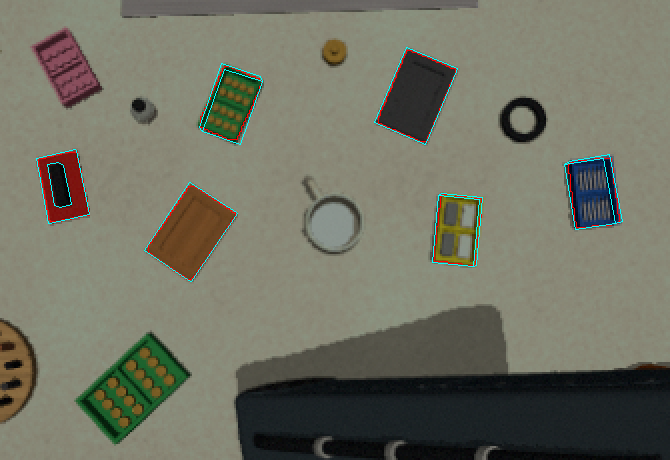

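Both overlays match the outlines: the single-view fits agree to about 1.5 mm except for green, where I'll use the top view only. The small green tray at top (281,142) shows brass contents and is clearly smaller than the one at (232,280). Blue goes first.

```bash
cat > d.py <<'E'
import sys
from station import manip
from h import *
def go(x,y,z,psi):
    s=manip.sense(); M=R.from_quat(s["tool_rot"]).as_matrix(); ps=np.arctan2(M[1,0],M[0,0])
    d=np.array([x,y,z])-s["tcp_pos"]; t=(ps-psi+np.pi/2)%np.pi-np.pi/2
    X=np.array([np.cos(psi),np.sin(psi),0]);Y=np.array([np.sin(psi),-np.cos(psi),0])
    print("rz deg %.1f  then x %.4f y %.4f z %.4f | tcp %s psi %.3f tiltz %s gap %.3f F %s t %.2f q6 %.2f"%(np.degrees(t),d@X,d@Y,-d[2],np.round(s["tcp_pos"],4),ps,np.round(M[:2,2],3),s["finger_gap"],np.round(s["force"],1),s["t"],s["q"][5]))
if __name__=="__main__": go(*map(float,sys.argv[1:]))
E
python3 d.py .5115 -.357 .15 .16
python3 - <<'E'
from h import *
from station import manip
p=manip.snapshot("top"); q=manip.snapshot("scene")
for k,ut,us in(("tray_green",(281,142),(385,252)),("tray_blue",(462,184),(189,203)),("tray_yellow",(394,205),(266,200))):
    V=[]
    for pp,u in((p,ut),(q,us)):
        for r in manip.regions_of(k,pp):
            if r["pixels"][u[1]-3:u[1]+4,u[0]-3:u[0]+4].any(): V.append((pp,r["pixels"]));break
    print(k,len(V),[np.round(fit([v],"tray",ray(p,ut,.015)[:2]),3) for v in V],np.round(fit(V,"tray",ray(p,ut,.015)[:2]),3))
E
```

```text
rz deg 10.6  then x 0.3332 y -0.1804 z 0.1063 | tcp [ 0.2113 -0.5882  0.2563] psi 0.345 tiltz [-0. -0.] gap 1.002 F [-0.2  0.5  0.3] t 2.90 q6 -0.18
tray_green 1 [array([ 0.621,  0.141, -0.391,  0.052])] [ 0.621  0.141 -0.391  0.052]
tray_blue 2 [array([ 0.512, -0.357,  0.125,  0.059]), array([ 0.514, -0.357,  0.151,  0.046])] [ 0.513 -0.357  0.135  0.124]
tray_yellow 2 [array([ 0.459, -0.173, -0.138,  0.156]), array([ 0.459, -0.171, -0.098,  0.065])] [ 0.459 -0.172 -0.106  0.222]
```

play_rows --steps '[[[0, 0, 0, 0, 0, 5.7], [0, 0, 0, 0, 0, 5.7], [0.0416, -0.0225, 0.0133, 0, 0, 0], [0.0416, -0.0225, 0.0133, 0, 0, 0], [0.0416, -0.0225, 0.0133, 0, 0, 0], [0.0416, -0.0225, 0.0133, 0, 0, 0], [0.0416, -0.0225, 0.0133, 0, 0, 0], [0.0416, -0.0225, 0.0133, 0, 0, 0], [0.0416, -0.0225, 0.0133, 0, 0, 0], [0.0416, -0.0225, 0.0133, 0, 0, 0]]]' --fingers 1 --squeeze 35

```text
t: 4.55
tcp_pos: [0.5157, -0.3609, 0.1496]
tool_rot: [0.997, 0.073, 0.0, 0.0]
force: [0.9, -1.2, 0.3]
finger_gap: 0.997
```

```bash
python3 d.py .512 -.357 .037 .145
```

```text
rz deg 0.0  then x -0.0031 y -0.0044 z 0.1126 | tcp [ 0.5157 -0.3609  0.1496] psi 0.146 tiltz [ 0. -0.] gap 0.997 F [ 0.9 -1.2  0.3] t 4.55 q6 0.64
```

play_rows --steps '[[[-0.003, -0.0044, 0.03, 0, 0, 0], [0, 0, 0.03, 0, 0, 0], [0, 0, 0.03, 0, 0, 0], [0, 0, 0.0226, 0, 0, 0], [0, 0, 0, 0, 0, 0]]]'

```text
t: 5.18
tcp_pos: [0.5099, -0.3569, 0.0355]
tool_rot: [0.997, 0.073, -0.001, -0.002]
force: [-0.4, -0.3, -0.4]
finger_gap: 0.999
```

```bash
python3 d.py .512 -.357 .037 .145
```

```text
rz deg 0.0  then x 0.0021 y 0.0004 z -0.0015 | tcp [ 0.5099 -0.3569  0.0355] psi 0.146 tiltz [-0.003  0.003] gap 0.999 F [-0.4 -0.3 -0.4] t 5.17 q6 0.63
```

play_rows --steps '[[[0.001, 0, 0, 0, 0, 0], [0, 0, 0, 0, 0, 0], [0, 0, 0, 0, 0, 0], [0, 0, 0, 0, 0, 0], [0, 0, 0, 0, 0, 0], [0, 0, 0, 0, 0, 0]]]' --fingers 0

```text
t: 5.92
tcp_pos: [0.5126, -0.3585, 0.0388]
tool_rot: [0.997, 0.073, 0.001, 0.001]
force: [0.9, -0.7, 6.5]
finger_gap: 0.649
```

```bash
python3 d.py .512 -.357 .15 .145;  python3 d.py .6426 -.1146 .15 -.382
```

```text
rz deg 0.0  then x -0.0004 y -0.0015 z -0.1112 | tcp [ 0.5126 -0.3585  0.0388] psi 0.146 tiltz [ 0.002 -0.002] gap 0.649 F [ 0.9 -0.7  6.5] t 5.92 q6 0.64
rz deg 30.2  then x 0.0297 y -0.2747 z -0.1112 | tcp [ 0.5126 -0.3585  0.0388] psi 0.146 tiltz [ 0.002 -0.002] gap 0.649 F [ 0.9 -0.7  6.5] t 5.92 q6 0.64
```

play_rows --steps '[[[0, 0, -0.02, 0, 0, 0], [0, 0, -0.04, 0, 0, 0], [0, 0, -0.04, 0, 0, 7.5], [0, 0, 0, 0, 0, 7.6], [0, 0, 0, 0, 0, 7.6], [0, 0, 0, 0, 0, 7.5], [0, 0, 0, 0, 0, 0]]]'

```text
t: 6.8
tcp_pos: [0.5116, -0.3575, 0.1381]
tool_rot: [0.982, -0.189, 0.0, 0.0]
force: [-0.5, 0.4, -1.5]
finger_gap: 0.645
```

```bash
python3 d.py .6426 -.1146 .13 -.382
```

```text
rz deg 0.1  then x 0.0310 y -0.2742 z 0.0081 | tcp [ 0.5116 -0.3575  0.1381] psi -0.380 tiltz [ 0. -0.] gap 0.645 F [-0.5  0.4 -1.5] t 6.80 q6 1.16
```

play_rows --steps '[[[0.0039, -0.0343, 0, 0, 0, 0], [0.0039, -0.0343, 0, 0, 0, 0], [0.0039, -0.0343, 0, 0, 0, 0], [0.0039, -0.0343, 0, 0, 0, 0], [0.0039, -0.0343, 0, 0, 0, 0], [0.0039, -0.0343, 0, 0, 0, 0], [0.0039, -0.0343, 0, 0, 0, 0], [0.0039, -0.0343, 0, 0, 0, 0], [0, 0, 0, 0, 0, 0], [0, 0, 0, 0, 0, 0]]]'

```text
t: 8.05
tcp_pos: [0.6425, -0.1148, 0.1374]
tool_rot: [0.982, -0.189, -0.0, 0.0]
force: [-0.4, 0.2, -1.1]
finger_gap: 0.644
```

```bash
python3 d.py .6426 -.1146 .0468 -.382
python3 - <<'E'
from h import *
from station import manip
p=manip.snapshot("scene"); cv2.imwrite("pics/b1.png",cv2.resize(p["img"][130:330,180:440,::-1],None,fx=3,fy=3))
E
```

```text
rz deg 0.1  then x 0.0001 y -0.0002 z 0.0906 | tcp [ 0.6425 -0.1148  0.1374] psi -0.380 tiltz [-0.001 -0.   ] gap 0.644 F [-0.4  0.2 -1.1] t 8.05 q6 1.60
```

View pics/b1.png

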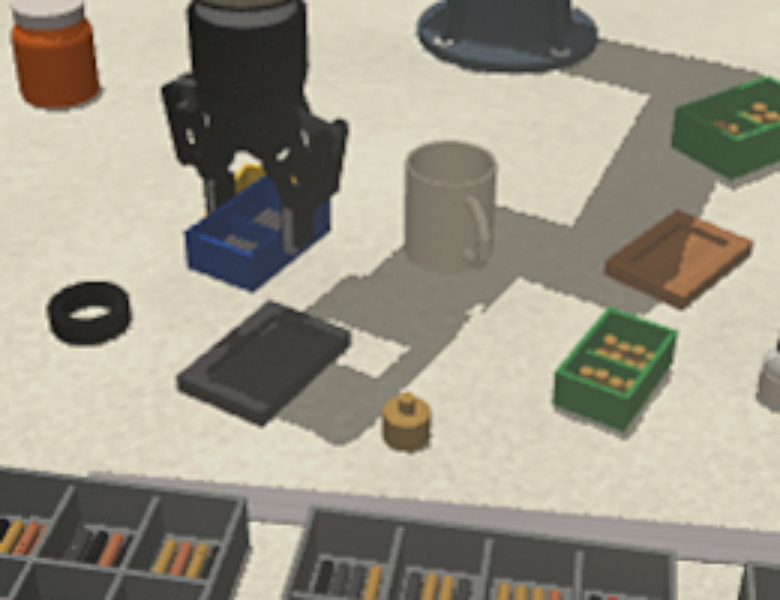

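The blue tray is held level over the grey stand. Lowering it.

play_rows --steps '[[[0, 0, 0.03, 0, 0, 0], [0, 0, 0.03, 0, 0, 0], [0, 0, 0.012, 0, 0, 0], [0, 0, 0.01, 0, 0, 0], [0, 0, 0.006, 0, 0, 0], [0, 0, 0.003, 0, 0, 0], [0, 0, 0, 0, 0, 0], [0, 0, 0, 0, 0, 0]]]'

```text
t: 9.1
tcp_pos: [0.6433, -0.1146, 0.0469]
tool_rot: [0.982, -0.189, 0.001, 0.0]
force: [0.0, 0.9, -0.9]
finger_gap: 0.644
```

play_rows --steps '[[[0, 0, 0.0015, 0, 0, 0], [0, 0, 0, 0, 0, 0], [0, 0, 0.001, 0, 0, 0], [0, 0, 0, 0, 0, 0]]]'

```text
t: 9.6
tcp_pos: [0.6433, -0.1146, 0.0468]
tool_rot: [0.982, -0.189, 0.001, 0.0]
force: [-3.6, 1.2, 14.0]
finger_gap: 0.651
```

The stop at TCP z .0468 equals the grasp height .0388 plus .008, so the tray is seated. Releasing.

play_rows --steps '[[[0, 0, -0.001, 0, 0, 0], [0, 0, 0, 0, 0, 0], [0, 0, 0, 0, 0, 0], [0, 0, 0, 0, 0, 0], [0, 0, -0.02, 0, 0, 0], [0, 0, -0.04, 0, 0, 0], [0, 0, -0.04, 0, 0, 0], [0, 0, 0, 0, 0, 0]]]' --fingers 1

```text
t: 10.6
tcp_pos: [0.6457, -0.1155, 0.1502]
tool_rot: [0.982, -0.189, 0.005, 0.001]
force: [0.7, 0.3, 0.1]
finger_gap: 0.999
```

```bash
python3 d.py .4575 -.172 .147 -.09
python3 - <<'E'
from h import *
from station import manip
p=manip.snapshot("scene"); cv2.imwrite("pics/b2.png",cv2.resize(p["img"][130:330,180:440,::-1],None,fx=3,fy=3))
m=cmask(p,(267,245),lambda h:(h[...,0]>100)&(h[...,0]<130)&(h[...,1]>120),34)
print(np.round(fit([(p,m)],"tray",(.6426,-.1146),.008,[-.38]),4))
E
```

```text
rz deg -16.7  then x -0.1824 y 0.0732 z 0.0032 | tcp [ 0.6457 -0.1155  0.1502] psi -0.381 tiltz [ 0.009 -0.003] gap 0.999 F [0.7 0.3 0.1] t 10.60 q6 1.60
[ 0.6284 -0.0829  0.1385  1.    ]
```

View pics/b2.png

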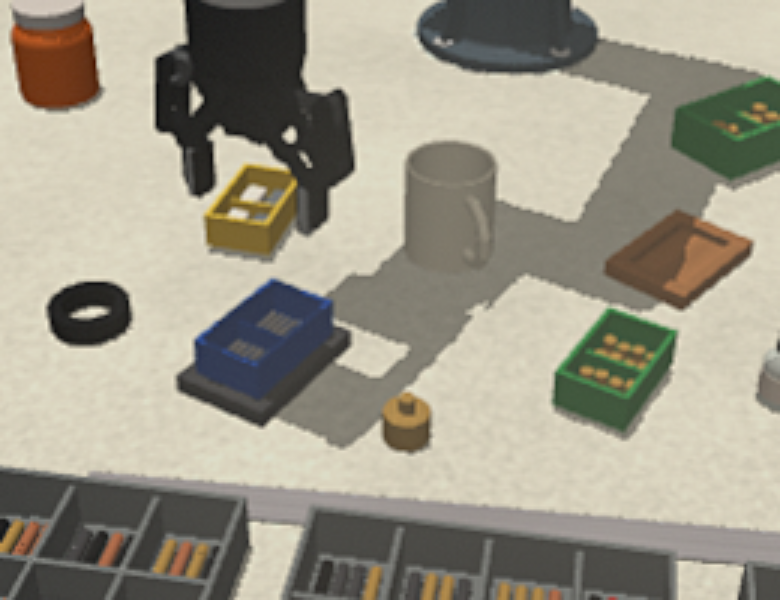

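The blue tray sits flush in the grey stand (crop (265,340)). On to yellow.

play_rows --steps '[[[0, 0, 0, 0, 0, -8.4], [0, 0, 0, 0, 0, -8.4], [-0.0304, 0.0122, 0, 0, 0, 0], [-0.0304, 0.0122, 0, 0, 0, 0], [-0.0304, 0.0122, 0, 0, 0, 0], [-0.0304, 0.0122, 0, 0, 0, 0], [-0.0304, 0.0122, 0, 0, 0, 0], [-0.0304, 0.0122, 0, 0, 0, 0], [0, 0, 0, 0, 0, 0], [0, 0, 0, 0, 0, 0]]]'

```text
t: 11.9
tcp_pos: [0.4554, -0.1716, 0.1447]
tool_rot: [0.999, -0.044, 0.0, 0.0]
force: [0.7, -0.2, 1.4]
finger_gap: 1.002
```

```bash
python3 d.py .4575 -.172 .037 -.09
python3 - <<'E'
from h import *
from station import manip
p=manip.snapshot("top"); q=manip.snapshot("scene")
f=lambda h:(h[...,0]>95)&(h[...,0]<135)&(h[...,1]>90)
for pp,u in((p,(374,136)),(q,(267,245))):
    m=cmask(pp,u,f,34); print(m.sum())
    if m.sum()>300: print(np.round(fit([(pp,m)],"tray",(.6426,-.1146),.008,[-.38]),4))
E
```

```text
rz deg 0.1  then x 0.0022 y 0.0002 z 0.1077 | tcp [ 0.4554 -0.1716  0.1447] psi -0.088 tiltz [ 0.001 -0.   ] gap 1.002 F [ 0.7 -0.2  1.4] t 11.90 q6 1.07
779
[ 0.6432 -0.1144 -0.3896  0.053 ]
838
[ 0.6407 -0.1195 -0.1913  0.3746]
```

play_rows --steps '[[[0.0015, 0.0002, 0.03, 0, 0, 0], [0, 0, 0.03, 0, 0, 0], [0, 0, 0.03, 0, 0, 0], [0, 0, 0.0177, 0, 0, 0], [0, 0, 0, 0, 0, 0], [0, 0, 0, 0, 0, 0]]]'

```text
t: 12.75
tcp_pos: [0.457, -0.1718, 0.0374]
tool_rot: [0.999, -0.044, 0.0, 0.0]
force: [0.8, -0.1, -0.0]
finger_gap: 1.004
```

play_rows --steps '[[[0, 0, 0, 0, 0, 0], [0, 0, 0, 0, 0, 0], [0, 0, 0, 0, 0, 0], [0, 0, 0, 0, 0, 0], [0, 0, 0, 0, 0, 0], [0, 0, 0, 0, 0, 0]]]' --fingers 0

```text
t: 13.5
tcp_pos: [0.4567, -0.1721, 0.038]
tool_rot: [0.999, -0.044, 0.001, 0.0]
force: [0.1, 1.5, 6.3]
finger_gap: 0.65
```

```bash
python3 d.py .4575 -.172 .037 -.09;python3 d.py .6432 -.1144 .15 -.387
```

```text
rz deg 0.1  then x 0.0008 y -0.0001 z 0.0010 | tcp [ 0.4567 -0.1721  0.038 ] psi -0.088 tiltz [ 0.002 -0.001] gap 0.650 F [0.1 1.5 6.3] t 13.50 q6 1.07
rz deg 17.1  then x 0.1509 y -0.1238 z -0.1120 | tcp [ 0.4567 -0.1721  0.038 ] psi -0.088 tiltz [ 0.002 -0.001] gap 0.650 F [0.1 1.5 6.3] t 13.50 q6 1.07
```

play_rows --steps '[[[0, 0, -0.02, 0, 0, 0], [0, 0, -0.045, 0, 0, 0], [0, 0, -0.045, 0, 0, 0], [0, 0, 0, 0, 0, 8.5], [0, 0, 0, 0, 0, 8.6], [0.025, -0.0206, 0, 0, 0, 0], [0.025, -0.0206, 0, 0, 0, 0], [0.025, -0.0206, 0, 0, 0, 0], [0.025, -0.0206, 0, 0, 0, 0], [0.025, -0.0206, 0, 0, 0, 0]]]'

```text
t: 14.75
tcp_pos: [0.6113, -0.123, 0.147]
tool_rot: [0.981, -0.192, -0.0, -0.0]
force: [-0.4, 0.2, -0.1]
finger_gap: 0.648
```

play_rows --steps '[[[0.025, -0.0206, 0, 0, 0, 0], [0, 0, 0, 0, 0, 0], [0, 0, 0, 0, 0, 0], [0, 0, 0, 0, 0, 0]]]'

```text
t: 15.25
tcp_pos: [0.6404, -0.114, 0.1469]
tool_rot: [0.981, -0.192, -0.001, -0.0]
force: [-1.1, -0.6, -1.0]
finger_gap: 0.646
```

```bash
python3 d.py .6432 -.1144 .076 -.387
python3 - <<'E'
from h import *
from station import manip
p=manip.snapshot("scene"); cv2.imwrite("pics/y1.png",cv2.resize(p["img"][130:330,180:440,::-1],None,fx=3,fy=3))
E
```

```text
rz deg -0.0  then x 0.0027 y -0.0007 z 0.0709 | tcp [ 0.6404 -0.114   0.1469] psi -0.387 tiltz [-0.002  0.   ] gap 0.646 F [-1.1 -0.6 -1. ] t 15.25 q6 1.61
```

View pics/y1.png

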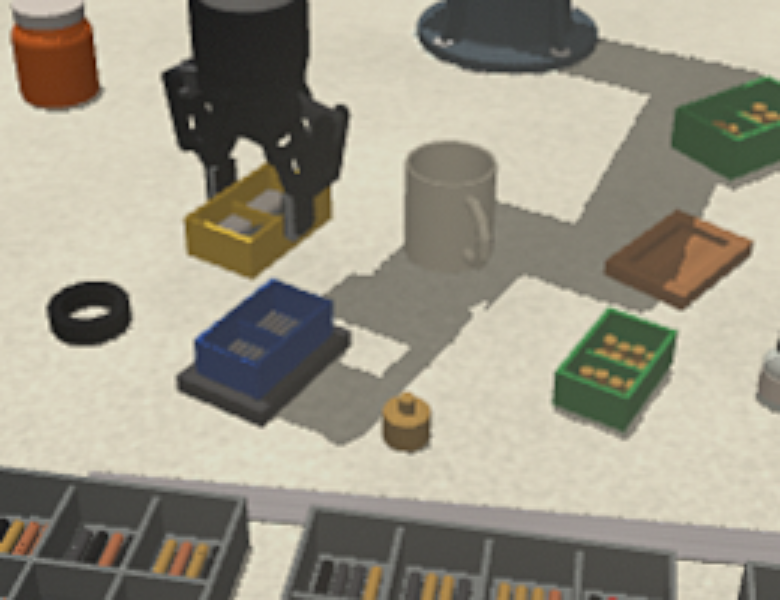

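The yellow tray is held above blue (crop (258,225)). Correcting 2.7 mm along x and lowering.

play_rows --steps '[[[0.0027, -0.0007, 0.025, 0, 0, 0], [0, 0, 0.02, 0, 0, 0], [0, 0, 0.01, 0, 0, 0], [0, 0, 0.008, 0, 0, 0], [0, 0, 0.005, 0, 0, 0], [0, 0, 0.002, 0, 0, 0], [0, 0, 0, 0, 0, 0], [0, 0, 0.0015, 0, 0, 0], [0, 0, 0.001, 0, 0, 0], [0, 0, 0, 0, 0, 0]]]'

```text
t: 16.55
tcp_pos: [0.6449, -0.1143, 0.0761]
tool_rot: [0.981, -0.192, 0.001, 0.0]
force: [-2.4, 1.2, 5.1]
finger_gap: 0.647
```

```bash
python3 d.py .6432 -.1144 .076 -.387
```

```text
rz deg 0.0  then x -0.0015 y 0.0007 z 0.0001 | tcp [ 0.6449 -0.1143  0.0761] psi -0.386 tiltz [ 0.001 -0.001] gap 0.647 F [-2.4  1.2  5.1] t 16.55 q6 1.61
```

Contact came at the expected seating height of .076. Releasing.

play_rows --steps '[[[0, 0, 0, 0, 0, 0], [0, 0, 0, 0, 0, 0], [0, 0, 0, 0, 0, 0], [0, 0, 0, 0, 0, 0], [0, 0, -0.02, 0, 0, 0], [0, 0, -0.04, 0, 0, 0], [0, 0, -0.04, 0, 0, 0], [0, 0, 0, 0, 0, 0], [0, 0, 0, 0, 0, 0]]]' --fingers 1

```text
t: 17.68
tcp_pos: [0.6442, -0.1141, 0.1753]
tool_rot: [0.981, -0.192, 0.0, 0.0]
force: [0.4, -0.8, -0.7]
finger_gap: 1.0
```

```bash
python3 d.py .5046 .3693 .18 .235
python3 - <<'E'
from h import *
from station import manip
p=manip.snapshot("scene"); cv2.imwrite("pics/y2.png",cv2.resize(p["img"][130:330,180:440,::-1],None,fx=3,fy=3))
E
```

```text
rz deg -35.6  then x -0.0232 y -0.5026 z -0.0047 | tcp [ 0.6442 -0.1141  0.1753] psi -0.386 tiltz [ 0. -0.] gap 1.000 F [ 0.4 -0.8 -0.7] t 17.68 q6 1.61
```

View pics/y2.png

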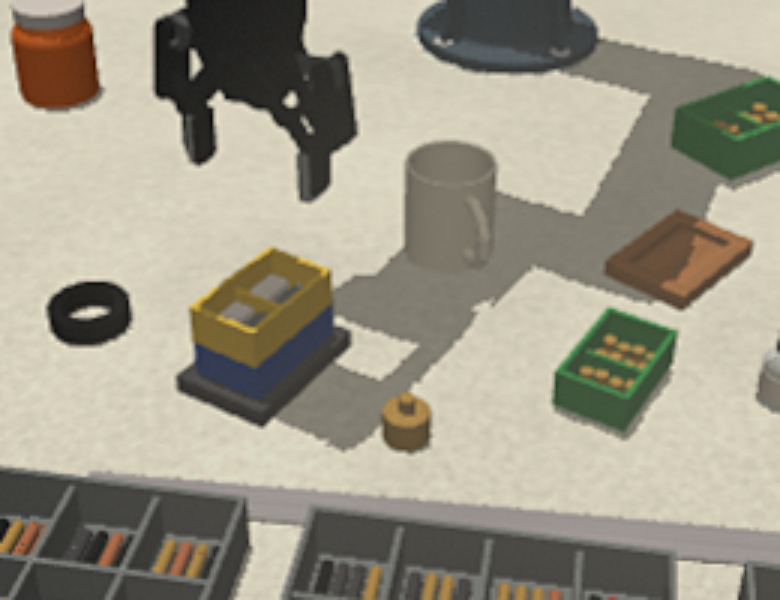

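The yellow tray is seated level on blue (crop (262,305)). Going to the cover.

play_rows --steps '[[[0, 0, 0, 0, 0, -8.9], [0, 0, 0, 0, 0, -8.9], [0, 0, 0, 0, 0, -8.9], [0, 0, 0, 0, 0, -8.9], [-0.002, -0.04, 0, 0, 0, 0], [-0.002, -0.042, 0, 0, 0, 0], [-0.002, -0.042, 0, 0, 0, 0], [-0.002, -0.042, 0, 0, 0, 0], [-0.002, -0.042, 0, 0, 0, 0], [-0.002, -0.042, 0, 0, 0, 0]]]'

```text
t: 18.98
tcp_pos: [0.5732, 0.1273, 0.1731]
tool_rot: [0.993, 0.117, -0.002, -0.0]
force: [-0.0, 0.1, 0.6]
finger_gap: 0.996
```

play_rows --steps '[[[-0.002, -0.042, 0, 0, 0, 0], [-0.002, -0.042, 0, 0, 0, 0], [-0.002, -0.042, 0, 0, 0, 0], [-0.002, -0.042, 0, 0, 0, 0], [-0.002, -0.042, 0, 0, 0, 0], [-0.001, -0.0426, 0, 0, 0, 0], [0, 0, 0, 0, 0, 0], [0, 0, 0, 0, 0, 0]]]'

```text
t: 19.98
tcp_pos: [0.5045, 0.3687, 0.1734]
tool_rot: [0.993, 0.117, -0.001, 0.001]
force: [0.3, -0.5, -0.2]
finger_gap: 1.002
```

```bash
python3 d.py .5046 .3693 .044 .235
```

```text
rz deg 0.0  then x 0.0003 y -0.0006 z 0.1294 | tcp [0.5045 0.3687 0.1734] psi 0.235 tiltz [-0.002 -0.002] gap 1.002 F [ 0.3 -0.5 -0.2] t 19.98 q6 1.79
```

play_rows --steps '[[[0, -0.0006, 0.035, 0, 0, 0], [0, 0, 0.035, 0, 0, 0], [0, 0, 0.03, 0, 0, 0], [0, 0, 0.02, 0, 0, 0], [0, 0, 0.0094, 0, 0, 0], [0, 0, 0, 0, 0, 0]]]' --fingers 0.6

```text
t: 20.72
tcp_pos: [0.5052, 0.3694, 0.045]
tool_rot: [0.993, 0.117, -0.0, 0.0]
force: [-0.4, 0.2, 0.3]
finger_gap: 0.598
```

play_rows --steps '[[[0, 0, 0, 0, 0, 0], [0, 0, 0, 0, 0, 0], [0, 0, 0, 0, 0, 0], [0, 0, 0, 0, 0, 0], [0, 0, 0, 0, 0, 0], [0, 0, 0, 0, 0, 0]]]' --fingers 0

```text
t: 21.48
tcp_pos: [0.5057, 0.3703, 0.0464]
tool_rot: [0.993, 0.117, 0.001, -0.0]
force: [-0.9, 0.2, 5.6]
finger_gap: 0.177
```

```bash
python3 d.py .5046 .3693 .044 .235
python3 - <<'E'
from h import *
from station import manip
p=manip.snapshot("scene"); cv2.imwrite("pics/c1.png",cv2.resize(p["img"][130:300,400:600,::-1],None,fx=3,fy=3))
p=manip.snapshot("top")
m=cmask(p,(374,132),lambda h:(h[...,0]>17)&(h[...,0]<33)&(h[...,1]>130),34); print(m.sum())
print(np.round(fit([(p,m)],"tray",(.6426,-.1146),.038,[-.38]),4))
E
```

```text
rz deg 0.0  then x -0.0013 y 0.0007 z 0.0024 | tcp [0.5057 0.3703 0.0464] psi 0.235 tiltz [0.002 0.001] gap 0.177 F [-0.9  0.2  5.6] t 21.48 q6 1.79
786
[ 0.6463 -0.114  -0.4067  0.0742]
```

View pics/c1.png

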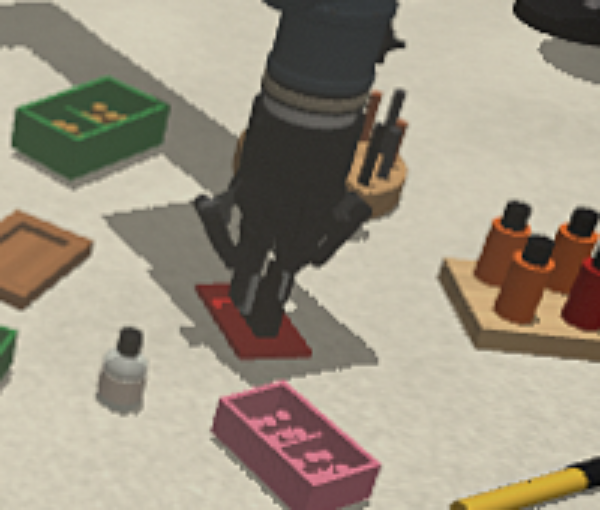

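The cover is gripped on its bar (crop (265,300)). Lifting and carrying it to the stack.

play_rows --steps '[[[0, 0, -0.02, 0, 0, 0], [0, 0, -0.04, 0, 0, 0], [0, 0, -0.045, 0, 0, 0], [0, 0, -0.045, 0, 0, 0], [0, 0, 0, 0, 0, 8.9], [0, 0, 0, 0, 0, 8.9], [0, 0, 0, 0, 0, 9], [0, 0, 0, 0, 0, 9], [0, 0, 0, 0, 0, 0]]]'

```text
t: 22.7
tcp_pos: [0.5047, 0.3697, 0.1959]
tool_rot: [0.981, -0.193, 0.0, -0.0]
force: [0.5, 0.2, -0.3]
finger_gap: 0.177
```

```bash
python3 d.py .6455 -.114 .19 -.39
```

```text
rz deg 0.1  then x 0.3141 y 0.3939 z 0.0059 | tcp [0.5047 0.3697 0.1959] psi -0.388 tiltz [0. 0.] gap 0.177 F [ 0.5  0.2 -0.3] t 22.70 q6 2.41
```

play_rows --steps '[[[0.0262, 0.0328, 0, 0, 0, 0], [0.0262, 0.0328, 0, 0, 0, 0], [0.0262, 0.0328, 0, 0, 0, 0], [0.0262, 0.0328, 0, 0, 0, 0], [0.0262, 0.0328, 0, 0, 0, 0], [0.0262, 0.0328, 0, 0, 0, 0], [0.0262, 0.0328, 0, 0, 0, 0], [0.0262, 0.0328, 0, 0, 0, 0], [0.0262, 0.0328, 0, 0, 0, 0], [0.0262, 0.0328, 0, 0, 0, 0]]]'

```text
t: 23.95
tcp_pos: [0.6228, -0.0345, 0.1957]
tool_rot: [0.981, -0.192, 0.0, -0.0]
force: [0.8, -1.6, -1.8]
finger_gap: 0.176
```

play_rows --steps '[[[0.0262, 0.0328, 0, 0, 0, 0], [0.0262, 0.0328, 0, 0, 0, 0], [0, 0, 0, 0, 0, 0], [0, 0, 0, 0, 0, 0], [0, 0, 0, 0, 0, 0]]]'

```text
t: 24.58
tcp_pos: [0.6456, -0.1124, 0.1952]
tool_rot: [0.981, -0.193, -0.0, -0.0]
force: [-0.1, -0.6, -2.0]
finger_gap: 0.178
```

```bash
python3 d.py .6455 -.114 .1144 -.39
python3 - <<'E'
from h import *
from station import manip
p=manip.snapshot("scene"); cv2.imwrite("pics/c2.png",cv2.resize(p["img"][130:330,180:440,::-1],None,fx=3,fy=3))
for z in (.14,): pass
m=cmask(p,(265,205),lambda h:((h[...,0]<8)|(h[...,0]>172))&(h[...,1]>120),34);print(m.sum())
SH["cover"]=SH["cover"][:1]
print(np.round(fit([(p,m)],"cover",(.6455,-.114),.14,[-.39]),4))
E
```

```text
rz deg 0.1  then x 0.0005 y 0.0015 z 0.0808 | tcp [ 0.6456 -0.1124  0.1952] psi -0.388 tiltz [-0.001  0.001] gap 0.178 F [-0.1 -0.6 -2. ] t 24.57 q6 1.62
449
[ 0.6305 -0.1166 -0.359   0.6661]
```

View pics/c2.png

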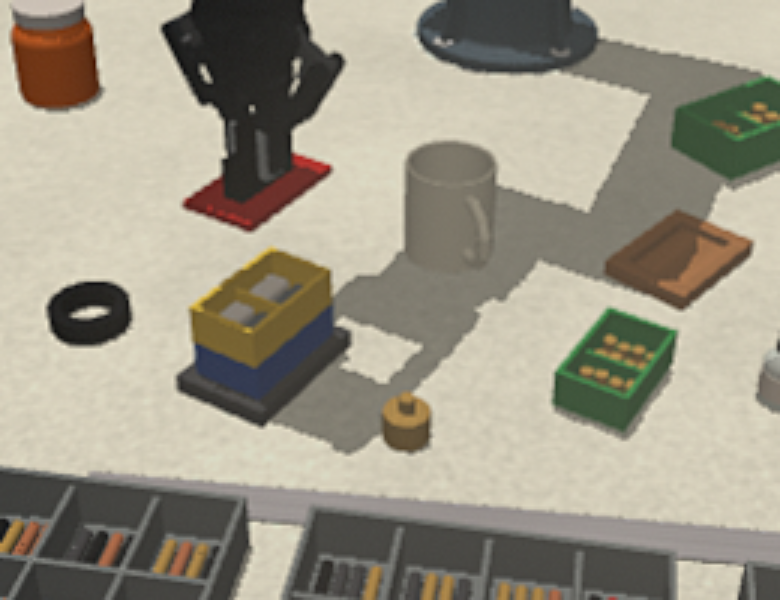

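The cover hangs level above the stack (the fit is spoiled by finger occlusion, so I'm ignoring it). Lowering.

play_rows --steps '[[[0.0005, 0.0015, 0.03, 0, 0, 0], [0, 0, 0.025, 0, 0, 0], [0, 0, 0.01, 0, 0, 0], [0, 0, 0.008, 0, 0, 0], [0, 0, 0.005, 0, 0, 0], [0, 0, 0.001, 0, 0, 0], [0, 0, 0, 0, 0, 0], [0, 0, 0.001, 0, 0, 0], [0, 0, 0, 0, 0, 0]]]'

```text
t: 25.75
tcp_pos: [0.6461, -0.1154, 0.1154]
tool_rot: [0.981, -0.194, 0.0, 0.0]
force: [-0.5, 0.8, 0.5]
finger_gap: 0.178
```

```bash
python3 d.py .6455 -.114 .1144 -.39
```

```text
rz deg -0.0  then x -0.0011 y -0.0011 z 0.0010 | tcp [ 0.6461 -0.1154  0.1154] psi -0.390 tiltz [ 0. -0.] gap 0.178 F [-0.5  0.8  0.5] t 25.75 q6 1.61
```

play_rows --steps '[[[-0.0005, -0.0008, 0.001, 0, 0, 0], [0, 0, 0, 0, 0, 0], [0, 0, 0.001, 0, 0, 0], [0, 0, 0, 0, 0, 0]]]'

```text
t: 26.25
tcp_pos: [0.6461, -0.1145, 0.1144]
tool_rot: [0.981, -0.194, 0.0, 0.0]
force: [-1.8, 0.0, 5.8]
finger_gap: 0.179
```

Contact came at the predicted .1144. Releasing.

play_rows --steps '[[[0, 0, 0, 0, 0, 0], [0, 0, 0, 0, 0, 0], [0, 0, 0, 0, 0, 0], [0, 0, -0.02, 0, 0, 0], [0, 0, -0.04, 0, 0, 0], [0, 0, -0.03, 0, 0, 0], [0, 0, 0, 0, 0, 0], [0, 0, 0, 0, 0, 0]]]' --fingers 1

```text
t: 27.25
tcp_pos: [0.6455, -0.1142, 0.2033]
tool_rot: [0.981, -0.194, -0.0, -0.0]
force: [-0.0, -0.9, -0.1]
finger_gap: 0.999
```

```bash
python3 d.py .6225 .1412 .2 -.385
python3 - <<'E'
from h import *
from station import manip
p=manip.snapshot("scene"); cv2.imwrite("pics/c3.png",cv2.resize(p["img"][130:330,180:440,::-1],None,fx=3,fy=3))
E
```

```text
rz deg -0.3  then x -0.1172 y -0.2281 z 0.0033 | tcp [ 0.6455 -0.1142  0.2033] psi -0.390 tiltz [-0.  0.] gap 0.999 F [-0.  -0.9 -0.1] t 27.25 q6 1.62
```

View pics/c3.png

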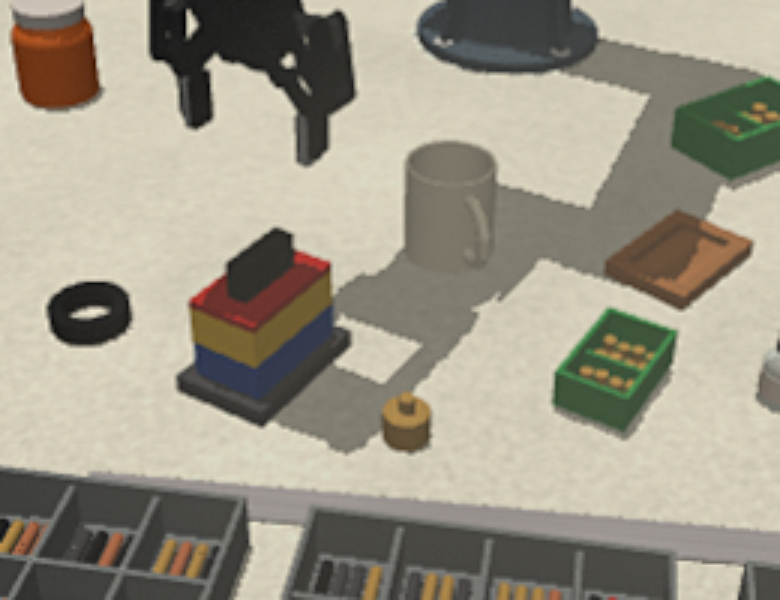

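The stack is complete and level (crop (262,310)). Now the small green tray.

play_rows --steps '[[[-0.0195, -0.038, 0, 0, 0, 0], [-0.0195, -0.038, 0, 0, 0, 0], [-0.0195, -0.038, 0, 0, 0, 0], [-0.0195, -0.038, 0, 0, 0, 0], [-0.0195, -0.038, 0.02, 0, 0, 0], [-0.0197, -0.038, 0.02, 0, 0, 0], [0, 0, 0.02, 0, 0, 0], [0, 0, 0, 0, 0, 0], [0, 0, 0, 0, 0, 0]]]'

```text
t: 28.42
tcp_pos: [0.6243, 0.1406, 0.143]
tool_rot: [0.981, -0.194, -0.0, 0.0]
force: [-0.3, 0.1, 1.0]
finger_gap: 1.001
```

```bash
python3 d.py .6225 .1412 .037 -.385
```

```text
rz deg -0.3  then x -0.0019 y 0.0001 z 0.1060 | tcp [0.6243 0.1406 0.143 ] psi -0.391 tiltz [-0.001 -0.   ] gap 1.001 F [-0.3  0.1  1. ] t 28.43 q6 2.01
```

play_rows --steps '[[[-0.0019, 0, 0.03, 0, 0, 0], [0, 0, 0.03, 0, 0, 0], [0, 0, 0.03, 0, 0, 0], [0, 0, 0.016, 0, 0, 0], [0, 0, 0, 0, 0, 0], [0, 0, 0, 0, 0, 0]]]'

```text
t: 29.18
tcp_pos: [0.6235, 0.1416, 0.0384]
tool_rot: [0.981, -0.194, 0.001, -0.0]
force: [-0.7, 0.2, 0.7]
finger_gap: 1.0
```

play_rows --steps '[[[0, 0, 0, 0, 0, 0], [0, 0, 0, 0, 0, 0], [0, 0, 0, 0, 0, 0], [0, 0, 0, 0, 0, 0], [0, 0, 0, 0, 0, 0], [0, 0, 0, 0, 0, 0]]]' --fingers 0

```text
t: 29.92
tcp_pos: [0.6231, 0.1419, 0.0384]
tool_rot: [0.981, -0.194, 0.001, -0.0]
force: [-1.3, 0.4, 6.1]
finger_gap: 0.645
```

```bash
python3 d.py .6225 .1412 .037 -.385; python3 d.py .4458 .1907 .15 -.56
```

```text
rz deg -0.3  then x -0.0003 y 0.0008 z 0.0014 | tcp [0.6231 0.1419 0.0384] psi -0.390 tiltz [0.002 0.   ] gap 0.645 F [-1.3  0.4  6.1] t 29.93 q6 2.01
rz deg 9.7  then x -0.1762 y 0.0528 z -0.1116 | tcp [0.6231 0.1419 0.0384] psi -0.390 tiltz [0.002 0.   ] gap 0.645 F [-1.3  0.4  6.1] t 29.93 q6 2.01
```

play_rows --steps '[[[0, 0, -0.02, 0, 0, 0], [0, 0, -0.04, 0, 0, 0], [0, 0, -0.04, 0, 0, 0], [0, 0, 0, 0, 0, 9.7], [-0.0352, 0.0106, 0, 0, 0, 0], [-0.0352, 0.0106, 0, 0, 0, 0], [-0.0352, 0.0106, 0, 0, 0, 0], [-0.0352, 0.0106, 0, 0, 0, 0], [-0.0352, 0.0104, 0, 0, 0, 0], [0, 0, 0, 0, 0, 0]]]'

```text
t: 31.18
tcp_pos: [0.4412, 0.1908, 0.1377]
tool_rot: [0.961, -0.275, -0.002, 0.001]
force: [0.1, -0.1, -1.7]
finger_gap: 0.651
```

play_rows --steps '[[[0, 0, 0, 0, 0, 0], [0, 0, 0, 0, 0, 0]]]'

```text
t: 31.42
tcp_pos: [0.4468, 0.1903, 0.1376]
tool_rot: [0.961, -0.276, 0.001, -0.0]
force: [-0.4, 0.0, -1.3]
finger_gap: 0.647
```

```bash
python3 d.py .4458 .1907 .0464 -.56
python3 - <<'E'
from h import *
from station import manip
p=manip.snapshot("scene"); cv2.imwrite("pics/g1.png",cv2.resize(p["img"][130:300,300:500,::-1],None,fx=3,fy=3))
E
```

```text
rz deg 0.0  then x -0.0011 y 0.0002 z 0.0912 | tcp [0.4468 0.1903 0.1376] psi -0.560 tiltz [0.002 0.   ] gap 0.647 F [-0.4  0.  -1.3] t 31.43 q6 2.30
```

View pics/g1.png

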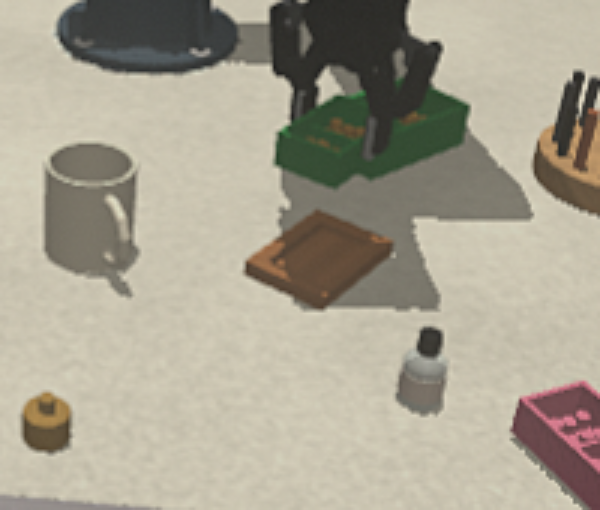

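The small green tray is over the wooden stand, with the large one behind it. Lowering.

play_rows --steps '[[[-0.001, 0, 0.03, 0, 0, 0], [0, 0, 0.03, 0, 0, 0], [0, 0, 0.012, 0, 0, 0], [0, 0, 0.01, 0, 0, 0], [0, 0, 0.006, 0, 0, 0], [0, 0, 0.003, 0, 0, 0], [0, 0, 0, 0, 0, 0], [0, 0, 0.0012, 0, 0, 0], [0, 0, 0.001, 0, 0, 0], [0, 0, 0, 0, 0, 0]]]'

```text
t: 32.72
tcp_pos: [0.4448, 0.191, 0.0463]
tool_rot: [0.961, -0.276, 0.001, -0.0]
force: [-1.4, -0.2, 18.3]
finger_gap: 0.651
```

```bash
python3 d.py .4458 .1907 .0464 -.56
```

```text
rz deg 0.1  then x 0.0011 y -0.0003 z -0.0001 | tcp [0.4448 0.191  0.0463] psi -0.559 tiltz [0.002 0.   ] gap 0.651 F [-1.4 -0.2 18.3] t 32.73 q6 2.30
```

Seated at the expected height. Releasing and backing off.

play_rows --steps '[[[0, 0, -0.001, 0, 0, 0], [0, 0, 0, 0, 0, 0], [0, 0, 0, 0, 0, 0], [0, 0, 0, 0, 0, 0], [0, 0, -0.02, 0, 0, 0], [0, 0, -0.04, 0, 0, 0], [0, 0, -0.05, 0, 0, 0], [0, 0, -0.05, 0, 0, 0], [0, 0, 0, 0, 0, 0]]]' --fingers 1

```text
t: 33.85
tcp_pos: [0.4467, 0.1914, 0.2084]
tool_rot: [0.961, -0.276, 0.004, -0.002]
force: [0.1, 0.1, -0.5]
finger_gap: 0.999
```

play_rows --steps '[[[0.02, 0.035, -0.02, 0, 0, 0], [0.02, 0.035, -0.02, 0, 0, 0], [0.02, 0.035, 0, 0, 0, 0], [0.02, 0.035, 0, 0, 0, 0], [0.02, 0.035, 0, 0, 0, 0], [0, 0.035, 0, 0, 0, 0], [0, 0.035, 0, 0, 0, 0], [0, 0.035, 0, 0, 0, 0], [0, 0, 0, 0, 0, 0], [0, 0, 0, 0, 0, 0]]]'

```text
t: 35.1
tcp_pos: [0.3803, -0.0991, 0.2443]
tool_rot: [0.961, -0.276, -0.001, -0.0]
force: [-0.3, 0.4, 0.7]
finger_gap: 0.999
```

```bash
python3 d.py .4458 .1907 .0464 -.56
python3 - <<'E'
from h import *
from station import manip
p=manip.snapshot("scene");q=manip.snapshot("top")
cv2.imwrite("pics/f1.png",cv2.resize(p["img"][130:310,150:550,::-1],None,fx=2,fy=2,interpolation=3))
cv2.imwrite("pics/f2.png",cv2.resize(q["img"][80:320,160:500,::-1],None,fx=2.3,fy=2.3,interpolation=3))
g=lambda h:(h[...,0]>50)&(h[...,0]<85)&(h[...,1]>90)
m=cmask(q,(260,202),g,28);print(m.sum(),np.round(fit([(q,m)],"tray",(.4458,.1907),.008,[-.56]),4))
SH["pl"]=SH["cover"][:1]
m=cmask(q,(374,128),lambda h:((h[...,0]<8)|(h[...,0]>172))&(h[...,1]>110),34);print(m.sum(),np.round(fit([(q,m)],"pl",(.645,-.114),.068,[-.39]),4))
for l in("mug","ink","tape"):
    print(l,[np.round(ray(c,o["point"],0),3) for c in(q,p) for o in manip.pinpoint(l,c)[:1]])
E
```

```text
rz deg 0.0  then x -0.0984 y -0.2803 z 0.1979 | tcp [ 0.3803 -0.0991  0.2443] psi -0.560 tiltz [-0.001  0.001] gap 0.999 F [-0.3  0.4  0.7] t 35.10 q6 1.59
719 [ 0.4445  0.1907 -0.5555  0.0906]
767 [ 0.646  -0.1141 -0.4014  0.0647]
mug [array([ 0.458, -0.007,  0.   ]), array([ 0.442, -0.007,  0.   ])]
ink [array([0.614, 0.265, 0.   ]), array([0.6  , 0.265, 0.   ])]
tape [array([ 0.614, -0.261,  0.   ]), array([ 0.61 , -0.273,  0.   ])]
```

View pics/f1.png

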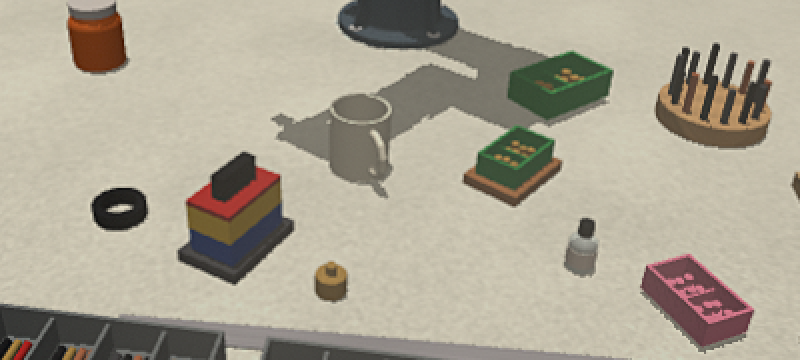

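View pics/f2.png

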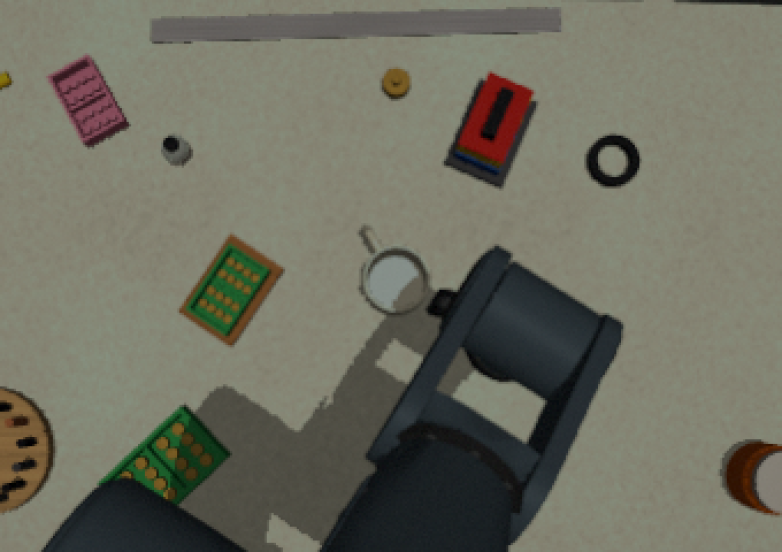

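Both pictures show the four pieces seated and level. The mug, ink bottle and tape are at the same pixels as at the start. Handing in.

```bash
python3 -c "
from station import manip
print(manip.sign_off())"
```

```text
the job is handed in; nothing more can be done
None
```

The job is handed in at about 35 s of the 109 s allowed; `sign_off` reports no verdict. The blue tray, the yellow tray and the red cover are stacked on the grey stand. The small green tray with brass fittings is on the wooden stand.

**Seating:** each piece stopped within about 0.1 mm of its predicted seating height. In the last pictures all four look level and the gripper is clear.

**Position:** top-view fits put each piece within about 3 mm and 0.02 rad of its support:

| Piece | Support | Offset | Turn |
|---|---|---|---|
| Blue tray | Grey stand | under 1 mm | about 0.01 rad |
| Yellow tray | Blue tray | about 3 mm | about 0.02 rad |
| Cover | Yellow tray | under 1 mm | under 0.01 rad |
| Green tray | Wooden stand | about 1 mm | under 0.01 rad |

**Bystanders:** the mug, ink bottle and tape stand at the same pixels as at the start.

**Checks that disagreed or failed:**
- The network's points for the bystanders varied by up to about 25 mm between start and end (mug, scene view). I took that as noise, since the pictures show no shift.
- Two fits of the blue tray from the scene camera failed and one came out poor. The scene-view fit of the held cover also failed because the fingers hid part of it. I ignored these and relied on the top view and the contact heights.

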